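Find the heavy side of a fan wheel

TASK

One of the two blower wheels on the bench has no yellow balance clip yet, and its stiff bearings stop it short of its true balance point. Turn that wheel by hand to feel out its heavy side, then bring the heavy side straight down and finish with your fingers still on the wheel, holding it steady there so that a clip can go on at the top. Leave the clipped fan and everything else on the bench as they are.

Things in the scene. Friction and masses are not known exactly. Their poses are not given: they have to be found in the camera images.
- fan_plain: fixed angle bracket of the fan WITHOUT a yellow clip. Origin on the bench under the middle of its wheel; z up, x along the fan's shaft, from bracket to inlet. Base plate 150 x 150 x 8 mm; upright plate 110 mm wide, 155 mm tall, its face towards the wheel at x = -60 mm; motor neck 40 mm diameter between plate and wheel
- wheel_plain: wheel to work on: dark radial blower wheel, 160 mm diameter, 44 mm wide (x -22 to 22 mm): back plate and inlet ring, each 5 mm thick, blades between, aluminium motor cup in the middle. Origin on the shaft axis at mid-width, 125 mm above the bench; x as fan_plain's x, z to the white paint mark. Turns about x without end. Pinch it across its width at the top of the rim; in slightly opened fingers it runs free
- mark_plain (a point): white paint mark on the edge of the wheel to work on, 80 mm from the shaft axis, at mid-width. The heavy side (heavy_side in the rules, its z axis pointing outward to it) is inside the motor cup: it turns with the wheel, at an unknown angle to the mark, and is neither seen nor reported
- axis_plain (a point): shaft axis of that wheel at mid-width. Bearing drag (about 0.3 N at the rim; the heavy side pulls 0.4 to 0.7 N) lets the wheel stay put within 20 to 40 degrees of heavy side down, and as near to heavy side up. From elsewhere, let go, it rolls down in 1 to 3 s and stops short of heavy side down, by the same angle from either side. May be rolling at the start
- fan_clipped: angle bracket (fixed) of the other fan, the same in shape, whose wheel carries a yellow balance clip on its inlet ring: finished, leave alone. Origin and axes as fan_plain
- mark_clipped (a point): the white paint mark on the rim of the clipped wheel, 80 mm from its shaft axis, which is 125 mm above the bench
- clip_tray: small open blue tray of yellow clips, 75 x 100 x 40 mm, origin under its centre; leave alone
- screwdriver: red-handled screwdriver lying on the bench; leave alone
- tape: yellow roll of tape lying flat, 90 mm diameter, 19 mm high; leave alone
- grease: white jar with black lid, 50 mm diameter, 55 mm high; leave alone
- multimeter: orange multimeter lying flat, 160 x 85 x 40 mm; leave alone
- drive_board: green circuit board lying flat, 100 x 75 mm, parts up to 26 mm high; leave alone
- wrench: steel wrench, 150 mm, lying on the bench; leave alone

How it is judged:
By the outcome, as a careful person would: the job done as asked, in the order asked, and still so for the second after the job is handed in, while the arm keeps its last pose, push and grip.
It also fails if it takes over 64 s, if anything falls off the work surface, if the arm or the gripper's body presses on something with over 40 N, if the wrist force passes 120 N, or if a joint passes its speed limit or range.

ROBOT

A 6-joint arm with a two-finger parallel gripper is mounted at the origin on the work surface. World frame = base frame: x ahead of the robot, y to its left, z up, the work surface at z = 0. Lengths are in m, angles in degrees, forces in N, time in s.
With the tool pointing down it reaches from about 0.325 to 0.775 m from the base axis. Payload 5.5 kg.
Tool frame: the origin (TCP) lies between the finger pads; the fingertips stand r.finger_overhang ahead of it and the grasp point (between the pads) lies 3 mm ahead of it (r.finger_overhang is the distance from the TCP to the fingertips, in m); y points along the fingers, z is the direction in which the jaws open and shut, and the axes are right-handed (so a half turn about y gives the same grasp; the last joint's range is limited). The gripper opens to 88 mm and grips with 3 to 60 N. Pads are 20 mm wide; open, the fingers measure 115 mm over their backs; the gripper's body (75 mm by 178 mm) begins 61 mm behind the grasp point.
Start: joints at [62.069, 5.22, 70.514, -0, 104.267, -3.249], TCP at [0.251, 0.545, 0.245] pointing down, gripper open.
Joint ranges: [-164.24, 164.24], [-49.07, 125.15], [9.68, 141.18], [-86.29, 266.29], [3.28, 154.24], [-151.56, 151.56]. Speed limits (degrees/s): [147.25, 147.25, 172.46, 180, 180, 180].

INTERFACE

Orientations are given as [roll, pitch, yaw] about the fixed x, y, z axes, in that order (R = Rz(yaw) Ry(pitch) Rx(roll)).
In Python, from station import readout, grab_frame, camera_info, workorder, r gives the robot as it stands.
- The arm moves only by the tool send_rows, never from a script. Its argument "series" is a list of rows, each a list of 2 entries, a list of its own where there are three numbers: the shift along the tool's x, y, z in m, then the turn, a rotation vector about the tool's x, y, z in rad. A call has 1 to 12 rows; each row shifts and turns the commanded pose from where the row before left it, along the tool's axes as they then stand; what a row does not reach is not made up. A row lasts 1/12 s, in which the tool goes at most 41.7 mm and 7.16 degrees, less where a joint would pass 70% of its speed; a pose out of reach is approached as far as the arm can. A call is refused whole if a number of a shift passes 0.0417 or a number of a turn 0.125, either way. A call with a gripper value outside its range is refused whole. "claw" is the closure, from 0 (fully open) to 1 (shut), set as the call begins (left out, the last holds). The fingers move at their own pace and stop on an object; "force" is the grip in N (left out, the last holds). Time passes only in rows, so rows that do not move let the fingers close. It gives the time, the measured TCP pose, the force and the opening at its end, in the units of the state.
- readout.state(): the state, without advancing time (a new reading comes with each control period).
- grab_frame(name): name is "scene" or "top" or "wrist"; returns the picture (384x512x3 uint8, red, green, blue); there is no depth.
- camera_info(name): a dict with "fovy" (degrees; the focal length in pixels is half the picture's height over the tangent of half this angle, whatever the lens; pixels are square), "cx", "cy" (the principal point, pixels), "xyz" and "orientation" of the camera in the world; the wrist camera has in their place "mount" (4x4, takes a point from camera to tool coordinates, whose origin is the TCP and whose axes are the tool frame's). Camera axes: x right, y down, z forward; pixel columns grow to the right and rows downward; lengths in m; the calibration is good to about 2 mm. A picture is of the moment at which its call begins: read the wrist's pose just before it. camera_info takes no time and is no camera call.
- workorder.sign_off(): hands the job in, once; it reports no verdict.
The state is a dict: "clock": time; "joints": joint angles; "joint_vel": joint speeds; "effort": joint torques, N m; "eef_pos": TCP position; "tool_rot": TCP orientation; "ft_force": force on the tool from outside, world axes, zero at the start; "torque": the same for the moment, N m; "grip_width": finger opening in m.
Only numpy, scipy, OpenCV 4.12 (cv2) and the standard library are available. Lean on these libraries where they do the work, as an engineer would, in place of code of your own. Each camera call takes 0.05 s, during which the arm holds its last target. There are 200 camera calls.

## Working session

There is one attempt and no reset: what is moved stays moved. The work goes in short steps, Python scripts to look and compute and a tool call to move; the robot and the scene stay as the last step left them, time stands still between calls to the robot, and variables do not carry over. Pictures are saved under pics/ and viewed, about 8 in all and at most 12, crops included, and the job is handed in when it is done.

Besides the shell and the picture viewer there is one more tool, called by a JSON object that holds its "name" and its "arguments", one argument or row to a line. send_rows: Moves the arm, as the interface text tells. Its arguments: {"type":"object","properties":{"series":{"type":"array","items":{"type":"array"}},"claw":{"type":"number"},"force":{"type":"number"}},"required":["series"]}

```bash
ls; mkdir -p pics
python3 - <<'E'
from station import readout, grab_frame, camera_info, r
import cv2
print(readout.state(), r.finger_overhang)
for n in ("scene","top","wrist"):
    print(n,camera_info(n))
a=grab_frame("scene");b=grab_frame("top")
cv2.imwrite("pics/s0.png",cv2.resize(a[:,:,::-1],(800,600)));cv2.imwrite("pics/t0.png",cv2.resize(b[:,:,::-1],(800,600)))
E
```

```text
pics
{'clock': 0.0, 'joints': array([ 6.20716914e+01,  5.26081493e+00,  7.05814593e+01, -3.54752897e-04,
        1.04266950e+02, -3.24971297e+00]), 'joint_vel': array([-0.09625987, -0.02480009,  0.04071336, -0.013478  ,  0.0134975 ,
       -0.00158096]), 'effort': array([-1.24033988e-05, -4.46454477e+01, -4.06444931e+01,  6.95607229e-02,
        2.93239590e-02, -1.49102229e-04]), 'eef_pos': array([0.25040843, 0.54496326, 0.24353496]), 'tool_rot': array([-9.01090685e+01,  5.84827606e-03, -2.46786883e+01]), 'ft_force': array([ 0.0730487 , -0.51006861, -0.13595382]), 'torque': array([-0.00312011, -0.0066036 ,  0.00439381]), 'grip_width': 0.08781054989395785} 0.022
scene {'fovy': 45.54379916443281, 'cx': 262.46225541638375, 'cy': 192.00280897890536, 'xyz': array([ 1.23109627, -0.89885612,  0.89660856]), 'orientation': array([-123.49597956,    1.02879449,   35.14822525])}
top {'fovy': 54.961191357583814, 'cx': 260.29530462213233, 'cy': 194.1820927770301, 'xyz': array([0.50979653, 0.01318472, 1.13577707]), 'orientation': array([-1.76628038e+02, -8.06455211e-02, -9.00121494e+01])}
wrist {'fovy': 66.40722820221026, 'cx': 256.6821401784214, 'cy': 196.40207133616977, 'mount': array([[ 4.87191013e-04,  9.68580385e-01,  2.48700222e-01,
        -6.78454191e-02],
       [ 6.45065218e-04, -2.48700505e-01,  9.68580220e-01,
        -1.39937956e-01],
       [ 9.99999673e-01, -3.11455716e-04, -7.45962168e-04,
        -1.95987199e-04],
       [ 0.00000000e+00,  0.00000000e+00,  0.00000000e+00,
         1.00000000e+00]])}
```

View pics/s0.png

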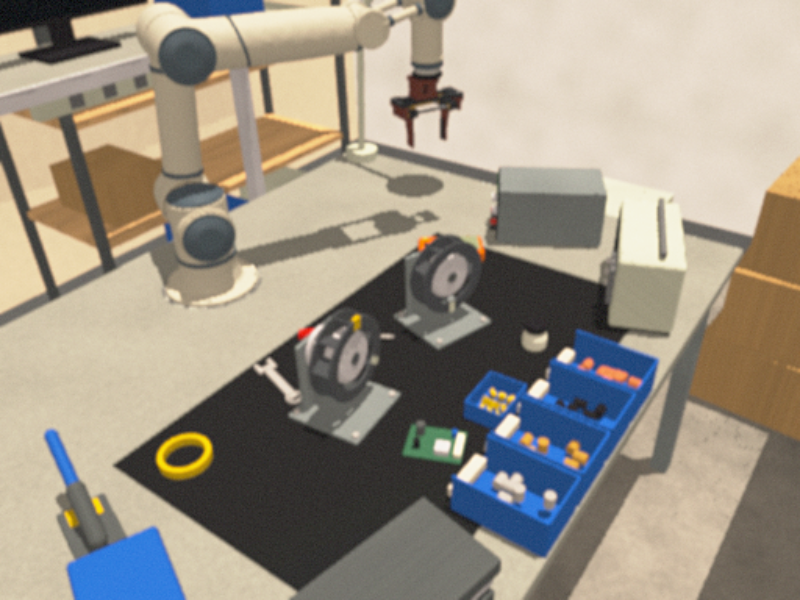

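View pics/t0.png

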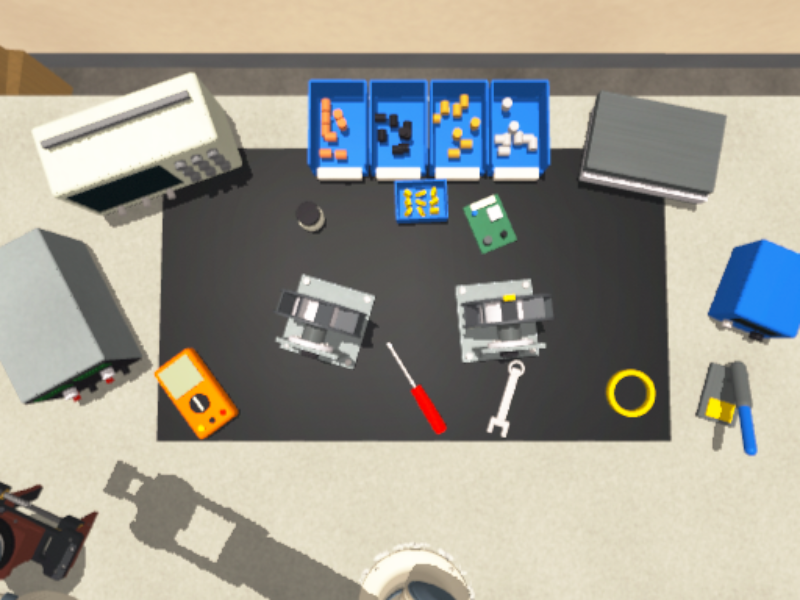

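```bash
cat > h.py <<'E'
import numpy as np, cv2
from scipy.spatial.transform import Rotation as R
from station import readout, grab_frame, camera_info
def cam(n, st=None):
    i=camera_info(n); f=192/np.tan(np.radians(i['fovy']/2))
    if n=="wrist":
        T=np.eye(4);T[:3,:3]=R.from_euler('xyz',st['tool_rot'],degrees=True).as_matrix();T[:3,3]=st['eef_pos']
        T=T@np.array(i['mount'])
    else:
        T=np.eye(4);T[:3,:3]=R.from_euler('xyz',i['orientation'],degrees=True).as_matrix();T[:3,3]=i['xyz']
    return f,i['cx'],i['cy'],T
def proj(n,P,st=None):
    f,cx,cy,T=cam(n,st); p=(np.atleast_2d(P)-T[:3,3])@T[:3,:3]
    return np.c_[cx+f*p[:,0]/p[:,2], cy+f*p[:,1]/p[:,2]]
def onplane(n,uv,z,st=None):
    f,cx,cy,T=cam(n,st); uv=np.atleast_2d(uv)
    d=np.c_[(uv[:,0]-cx)/f,(uv[:,1]-cy)/f,np.ones(len(uv))]@T[:3,:3].T
    return T[:3,3]+d*((z-T[2,3])/d[:,2])[:,None]
E
python3 - <<'E'
from h import *
a=grab_frame("scene");b=grab_frame("top")
A=cv2.resize(a[145:225,250:320],None,fx=7,fy=7,interpolation=cv2.INTER_CUBIC)[:560,:490]
B=cv2.resize(b[170:240,170:246],None,fx=4,fy=4,interpolation=cv2.INTER_CUBIC)
c=np.zeros((560,800,3),np.uint8);c[:,:490]=A;c[:280,490:794]=B
cv2.imwrite("pics/c1.png",c[:,:,::-1])
uv=np.array([[301,276],[375,292],[358,367],[278,350]])/1.5625
print(onplane("top",uv,0.008))
E
```

```text
[[0.63018928 0.21915872 0.008     ]
 [0.59866398 0.07376    0.008     ]
 [0.45230497 0.10639465 0.008     ]
 [0.48532266 0.26243969 0.008     ]]
```

View pics/c1.png

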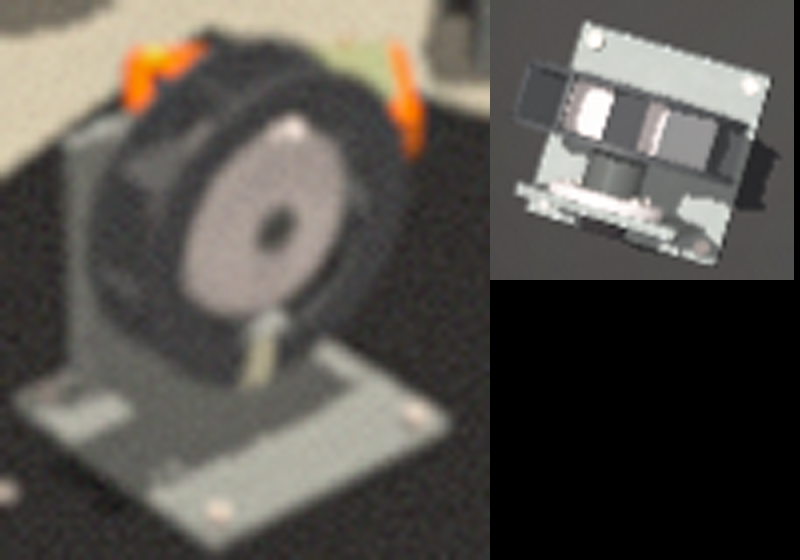

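```bash
cat >> h.py <<'E'
from scipy.optimize import least_squares
C=np.array([.5412,.1628]);YAW=-12.4
def fan(p,C=None,yaw=None):
    C=globals()['C'] if C is None else C; yaw=YAW if yaw is None else yaw
    return R.from_euler('z',yaw,degrees=True).apply(np.atleast_2d(p))+np.r_[C,0]
def rim(th,x=0,r=.08):  # th deg about +x from up: z->-y
    t=np.radians(np.atleast_1d(th)); return np.c_[x+0*t,-r*np.sin(t),.125+r*np.cos(t)]
E
python3 - <<'E'
from h import *
uvt=np.array([[193.75,175.7],[240,188],[226.5,235.8]])
S=lambda c:np.array([250+c[0]/7,145+c[1]/7])
uvs=np.array([S((15,400)),S((215,545)),S((450,425))])
cor=np.array([[.075,.075,.008],[.075,-.075,.008],[-.075,-.075,.008]])
cs=np.array([[-.075,-.075,.008],[.075,-.075,.008],[.075,.075,.008]])
f=lambda p:np.r_[(proj("top",fan(cor,p[:2],p[2]))-uvt).ravel(),(proj("scene",fan(cs,p[:2],p[2]))-uvs).ravel()]
s=least_squares(f,[.541,.163,-12.4]);print(s.x,s.fun.round(1))
p=s.x
a=grab_frame("scene")
A=cv2.resize(a[145:225,250:330],None,fx=7.5,fy=7.5,interpolation=cv2.INTER_CUBIC)
def dr(P,col,closed=True):
    q=(proj("scene",fan(P,p[:2],p[2]))-[250,145]+.5)*7.5
    cv2.polylines(A,[q.round().astype(int)],closed,col,1)
for x,c in((.022,(0,255,0)),(-.022,(255,255,0))): dr(rim(np.arange(0,360,5),x),c)
dr(rim(np.arange(0,360,5),.022,.055),(0,255,0))
for th in range(0,360,30):
    dr(np.r_[rim(th,.022),rim(th,-.022)],(255,0,0),False)
    q=(proj("scene",fan(rim(th,.022,.09),p[:2],p[2]))-[250,145]+.5)*7.5
    cv2.putText(A,str(th),tuple(int(v) for v in q[0]),0,.4,(255,255,255),1)
cv2.imwrite("pics/o1.png",A[:,:,::-1])
E
```

```text
[  0.54350785   0.1668346  -15.92270039] [-0.8 -1.  -0.1  0.1 -0.3 -0.4 -0.9  0.5 -0.7  0.2 -0.4 -0.2]
```

View pics/o1.png

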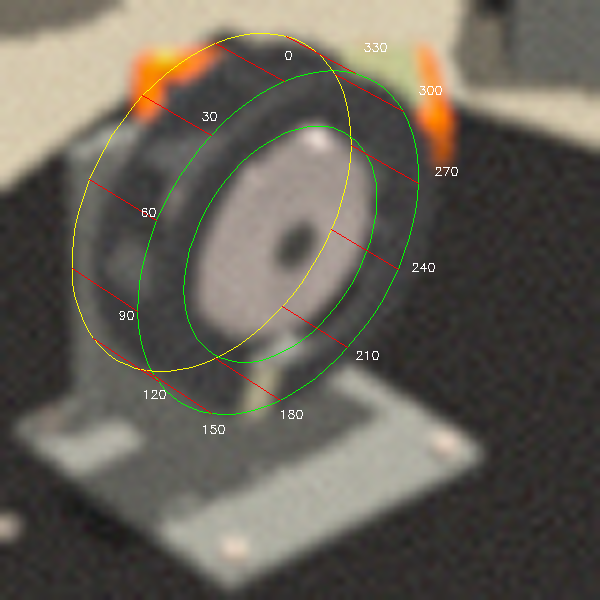

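{"name": "send_rows", "arguments": {
  "series": [
    [[0.0354,-0.0047,-0.0184],[0,0,0]],
    [[0.0354,-0.0047,-0.0184],[0,0,0]],
    [[0.0354,-0.0047,-0.0184],[0,0,0]],
    [[0.0354,-0.0047,-0.0184],[0,0,0]],
    [[0.0354,-0.0047,-0.0184],[0,0,0]],
    [[0.0354,-0.0047,-0.0184],[0,0,0]],
    [[0.0354,-0.0047,-0.0184],[0,0,0]],
    [[0.0354,-0.0047,-0.0184],[0,0,0]],
    [[0.0354,-0.0047,-0.0184],[0,0,0]],
    [[0.0354,-0.0047,-0.0184],[0,0,0]],
    [[0.0354,-0.0047,-0.0184],[0,0,0]],
    [[0.0354,-0.0047,-0.0184],[0,0,0]]
  ],
  "claw": 0.3,
  "force": 15
}}

```text
clock: 1.25
eef_pos: [0.5452, 0.1653, 0.3013]
tool_rot: [-90.0, -0.0, -24.7]
ft_force: [0.5, 0.8, 0.2]
grip_width: 0.0613
```

{"name": "send_rows", "arguments": {
  "series": [
    [[0,0,0],[0,0.118,0]],
    [[0,0,0],[0,0.118,0]],
    [[0,0,0],[0,0.118,0]],
    [[0,0,0],[0,0.118,0]],
    [[0,0,0],[0,0.118,0]],
    [[0,0,0],[0,0.118,0]],
    [[0,0,0],[0,0.118,0]],
    [[0,0,0],[0,0.118,0]],
    [[0,0,0],[0,0.118,0]],
    [[0,0,0],[0,0.118,0]],
    [[0,0,0],[0,0.118,0]],
    [[0,0,0],[0,0.118,0]]
  ]
}}

```text
clock: 2.25
eef_pos: [0.5443, 0.1672, 0.3009]
tool_rot: [-90.0, -0.0, -106.1]
ft_force: [0.3, 0.9, 0.7]
grip_width: 0.0618
```

```bash
sed -i 's/^C=.*/C=np.array([.5435,.1668]);YAW=-15.9/' h.py
cat >> h.py <<'E'
def unwrap(a):
    g=cv2.GaussianBlur(cv2.cvtColor(a,cv2.COLOR_RGB2GRAY),(0,0),.6).astype(np.float32)
    th=np.arange(0,360,3)
    v=np.mean([cv2.remap(g,*[q.astype(np.float32).reshape(1,-1) for q in proj("scene",fan(rim(th,.022,rr))).T],cv2.INTER_LINEAR)[0] for rr in (.064,.067,.070,.073,.076)],0)
    return th,v
E
python3 - <<'E'
from h import *
st=readout.state();print(st['clock'],st['eef_pos'],st['tool_rot'],st['grip_width'],st['joints'].round(0))
w=grab_frame("wrist");a=grab_frame("scene")
th,v=unwrap(a);print(v.round(0).astype(int).tolist())
A=cv2.resize(w,None,fx=1.2,fy=1.2)
for x,c in((.022,(0,255,0)),(-.022,(255,255,0))):
    q=proj("wrist",fan(rim(np.arange(-90,91,5),x)),st)*1.2
    cv2.polylines(A,[q.round().astype(int)],False,c,1)
for x,z in((.075,.008),(-.060,.155)):
    q=proj("wrist",fan([[x,.055,z],[x,-.055,z]]),st)*1.2
    cv2.polylines(A,[q.round().astype(int)],False,(255,0,0),1)
B=cv2.resize(a[145:225,250:330],(185,185))
cv2.imwrite("pics/w1.png",np.hstack([A,np.pad(B,((0,A.shape[0]-185),(0,0),(0,0)))])[:,:,::-1])
E
```

```text
2.25 [0.54431954 0.16716694 0.3008853 ] [-9.00125487e+01 -5.49566819e-03 -1.06147868e+02] 0.061816326973118424 [ 14.   2.  69.   0. 110.  30.]
[63, 63, 64, 64, 62, 62, 63, 63, 69, 75, 77, 73, 66, 62, 64, 65, 64, 70, 82, 87, 83, 75, 69, 67, 66, 67, 79, 101, 123, 134, 131, 116, 95, 77, 67, 63, 62, 64, 65, 67, 67, 68, 69, 69, 68, 68, 68, 67, 66, 66, 66, 65, 64, 64, 63, 63, 63, 63, 67, 70, 73, 76, 79, 81, 83, 83, 81, 75, 74, 75, 76, 75, 73, 74, 73, 71, 70, 68, 68, 70, 71, 70, 67, 66, 68, 71, 71, 71, 68, 66, 65, 65, 67, 67, 67, 67, 66, 67, 66, 66, 67, 67, 66, 66, 66, 66, 68, 69, 70, 71, 71, 70, 70, 70, 68, 66, 64, 63, 63, 64]
```

View pics/w1.png

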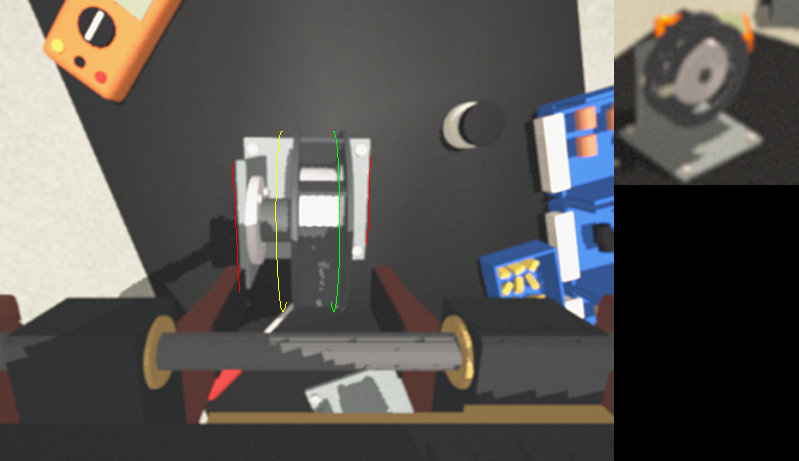

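{"name": "send_rows", "arguments": {
  "series": [
    [[0.0007,0,0.007],[0,0,0]],
    [[0,0.016,0],[0,0,0]],
    [[0,0.016,0],[0,0,0]],
    [[0,0.016,0],[0,0,0]],
    [[0,0.016,0],[0,0,0]],
    [[0,0.016,0],[0,0,0]],
    [[0,0.016,0],[0,0,0]]
  ]
}}

```text
clock: 2.93
eef_pos: [0.5512, 0.1643, 0.2041]
tool_rot: [-90.0, -0.0, -105.6]
ft_force: [0.0, -0.3, 0.5]
grip_width: 0.0616
```

```bash
sed -i 's/^C=.*/C=np.array([.5510,.1645]);YAW=-16.0/' h.py
cat >> h.py <<'E'
def mark(a):
    th,v=unwrap(a); b=v-np.median(v); b[b<15]=0
    k=b.argmax(); i=(np.arange(-5,6)+k)%120
    return round(float((th[k]+3*np.sum(np.arange(-5,6)*b[i])/max(b[i].sum(),1e-6))%360),1),int(b.max())
E
python3 - <<'E'
from h import *
st=readout.state();print(st['clock'],st['eef_pos'],st['tool_rot'],st['grip_width'])
a=grab_frame("scene");print(mark(a));cv2.imwrite("pics/raw1.png",a)
print(unwrap(a)[1].round(0).astype(int).tolist())
E
```

```text
2.9333 [0.5512289  0.16434376 0.20408926] [-9.00026734e+01 -8.38692360e-03 -1.05607074e+02] 0.061566226862717545
(84.0, 80)
[64, 65, 66, 67, 67, 67, 66, 65, 64, 65, 67, 67, 66, 67, 67, 68, 68, 69, 71, 70, 68, 66, 64, 65, 72, 91, 118, 141, 148, 140, 118, 91, 72, 65, 64, 64, 65, 66, 66, 67, 68, 68, 68, 68, 68, 68, 67, 67, 67, 67, 67, 67, 68, 67, 67, 68, 68, 66, 66, 67, 68, 68, 68, 69, 71, 73, 75, 76, 74, 70, 68, 67, 66, 67, 66, 67, 68, 67, 67, 67, 67, 68, 67, 67, 66, 66, 66, 65, 66, 65, 65, 66, 66, 65, 65, 66, 67, 67, 67, 68, 67, 67, 68, 68, 68, 68, 68, 67, 67, 67, 67, 65, 64, 63, 61, 61, 61, 61, 61, 62]
```

{"name": "send_rows", "arguments": {
  "series": [
    [[0,0,0],[0,0,0]],
    [[0,0,0],[0,0,0]],
    [[0,0,0],[0,0,0]],
    [[0,0,0],[0,0,0]],
    [[0,0,0],[0,0,0]],
    [[0,0,0],[0,0,0]]
  ]
}}

```text
clock: 3.48
eef_pos: [0.5512, 0.1646, 0.2059]
tool_rot: [-89.9, 0.0, -105.8]
ft_force: [-0.3, 0.3, -0.1]
grip_width: 0.0615
```

Run:
```python
from h import *
st=readout.state();print(st['clock'],st['eef_pos'],st['tool_rot'],st['grip_width'])
a=grab_frame("scene");print(mark(a));w=grab_frame("wrist")
A=cv2.resize(a[145:225,250:330],None,fx=5,fy=5,interpolation=cv2.INTER_CUBIC)
for x in (.022,-.022): cv2.polylines(A,[((proj("scene",fan(rim(np.arange(0,360,5),x)))-[250,145]+.5)*5).astype(int)],True,(0,255,0),1)
W=cv2.resize(w,(400,300))
cv2.imwrite("pics/c2.png",np.hstack([A,np.pad(W,((0,100),(0,0),(0,0)))])[:,:,::-1])
```

```text
3.4833 [0.5511786  0.16464115 0.20589176] [-8.99318238e+01  3.60545214e-02 -1.05798062e+02] 0.06147968585310195
(83.9, 82)
```

View pics/c2.png

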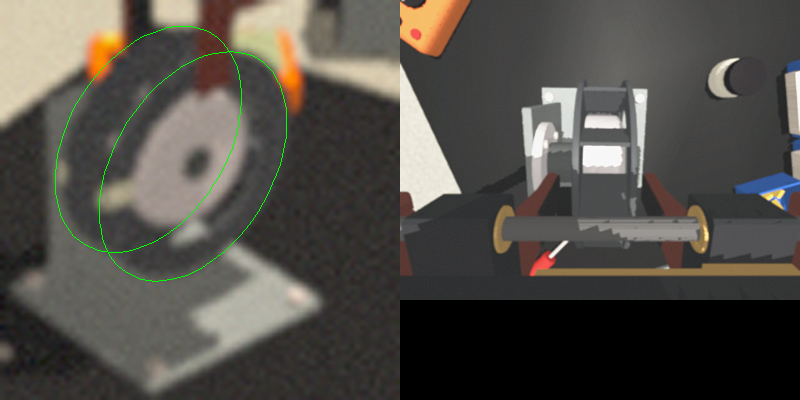

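{"name": "send_rows", "arguments": {
  "series": [
    [[0,0,0],[0,0,0]],
    [[0,0,0],[0,0,0]],
    [[0,0,0],[0,0,0]],
    [[0,0,0],[0,0,0]]
  ],
  "claw": 1,
  "force": 15
}}

```text
clock: 3.92
eef_pos: [0.5526, 0.1638, 0.2051]
tool_rot: [-89.7, 0.0, -105.9]
ft_force: [8.0, -1.1, -3.0]
grip_width: 0.0439
```

{"name": "send_rows", "arguments": {
  "series": [
    [[-0.0097,0.0006,0],[0,0,-0.12]],
    [[-0.0097,0.0006,0],[0,0,-0.12]],
    [[-0.0097,0.0006,0],[0,0,-0.12]]
  ]
}}

```text
clock: 4.17
eef_pos: [0.5604, 0.1902, 0.2013]
tool_rot: [-89.6, -20.9, -106.2]
ft_force: [7.9, -7.9, -8.1]
grip_width: 0.0442
```

```bash
cat > m.py <<'E'
from h import *
st=readout.state();print(st['clock'],st['eef_pos'].round(4),st['tool_rot'].round(1),st['grip_width'],st['ft_force'].round(1),st['joints'].round(0))
d=R.from_euler('z',-YAW,degrees=True).apply(st['eef_pos']-np.r_[C,.125]);t=R.from_euler('xyz',st['tool_rot'],degrees=True).as_matrix()
y=R.from_euler('z',-YAW,degrees=True).apply(t[:,1])
print('fan-frame TCP',d.round(4),'radius',np.hypot(*d[1:]).round(4),'pos angle',np.degrees(np.arctan2(-d[1],d[2])).round(1),'tilt',np.degrees(np.arctan2(y[1],-y[2])).round(1))
a=grab_frame("scene");print('mark',mark(a))
th,v=unwrap(a);b=v-np.median(v);print([(int(t),int(x)) for t,x in zip(th,b) if x>20])
E
python3 m.py
```

```text
4.1667 [0.5604 0.1902 0.2013] [ -89.6  -20.9 -106.2] 0.04420298348277456 [ 7.9 -7.9 -8.1] [ 24.  15.  66. -17. 112.  36.]
fan-frame TCP [0.0019 0.0273 0.0763] radius 0.081 pos angle -19.7 tilt -20.9
mark (63.6, 95)
[(57, 46), (60, 79), (63, 95), (66, 90), (69, 64), (72, 29)]
```

{"name": "send_rows", "arguments": {
  "series": [
    [[-0.0097,0.0006,0.0005],[0,0,-0.12]],
    [[-0.0097,0.0006,0.0005],[0,0,-0.12]],
    [[-0.0097,0.0006,0.0005],[0,0,-0.12]],
    [[-0.0097,0.0006,0],[0,0,-0.12]],
    [[0,0,0],[0,0,0]]
  ]
}}

```text
clock: 4.63
eef_pos: [0.5704, 0.2236, 0.1664]
tool_rot: [-90.5, -49.1, -105.0]
ft_force: [8.7, -5.2, -3.8]
grip_width: 0.0442
```

```bash
python3 m.py
```

```text
4.6333 [0.5704 0.2236 0.1664] [ -90.5  -49.1 -105. ] 0.044204497970312895 [ 8.7 -5.2 -3.8] [ 33.  37.  51. -38. 127.  35.]
fan-frame TCP [0.0023 0.0622 0.0414] radius 0.0747 pos angle -56.3 tilt -49.1
mark (25.6, 100)
[(18, 39), (21, 75), (24, 97), (27, 100), (30, 80), (33, 40)]
```

{"name": "send_rows", "arguments": {
  "series": [
    [[0,0,0],[0,0,0]],
    [[0,0,0],[0,0,0]],
    [[0,0,0],[0,0,0]],
    [[0,0,0],[0,0,0]]
  ],
  "claw": 0.4
}}

```text
clock: 5.02
eef_pos: [0.5687, 0.2223, 0.1789]
tool_rot: [-89.9, -48.0, -105.9]
ft_force: [-0.4, -0.6, -0.5]
grip_width: 0.0528
```

```bash
python3 m.py
```

```text
5.0167 [0.5687 0.2223 0.1789] [ -89.9  -48.  -105.9] 0.05279785766993235 [-0.4 -0.6 -0.5] [ 33.  36.  51. -38. 127.  35.]
fan-frame TCP [0.0011 0.0604 0.0539] radius 0.081 pos angle -48.2 tilt -48.0
mark (31.9, 102)
[(24, 35), (27, 71), (30, 96), (33, 102), (36, 87), (39, 48)]
```

{"name": "send_rows", "arguments": {
  "series": [
    [[0.0097,0.0006,0],[0,0,0.12]],
    [[0.0097,0.0006,0],[0,0,0.12]],
    [[0.0097,0.0006,0],[0,0,0.12]],
    [[0.0097,0.0006,0],[0,0,0.12]],
    [[0.0097,0.0006,0],[0,0,0.12]],
    [[0.0097,0.0006,0],[0,0,0.12]],
    [[0.0097,0.0006,0],[0,0,0.12]]
  ]
}}

```text
clock: 5.65
eef_pos: [0.5523, 0.1642, 0.208]
tool_rot: [-89.7, 0.5, -105.8]
ft_force: [0.2, -1.1, -0.2]
grip_width: 0.0527
```

```bash
python3 m.py
```

```text
5.65 [0.5523 0.1642 0.208 ] [ -89.7    0.5 -105.8] 0.05267933709196945 [ 0.2 -1.1 -0.2] [ 13.   1.  79.   0. 100.  29.]
fan-frame TCP [0.0013 0.0001 0.083 ] radius 0.083 pos angle -0.0 tilt 0.5
mark (32.1, 85)
[(24, 24), (27, 58), (30, 79), (33, 85), (36, 75), (39, 43)]
```

{"name": "send_rows", "arguments": {
  "series": [
    [[0.0097,0.0006,0],[0,0,0.12]],
    [[0.0097,0.0006,0],[0,0,0.12]],
    [[0.0097,0.0006,0],[0,0,0.12]],
    [[0.0097,0.0006,0],[0,0,0.12]],
    [[0.0097,0.0006,0],[0,0,0.12]],
    [[0.0097,0.0006,0],[0,0,0.12]],
    [[0,0,0],[0,0,0]],
    [[0,0,0],[0,0,0]]
  ]
}}

```text
clock: 6.37
eef_pos: [0.5371, 0.1111, 0.1834]
tool_rot: [-90.2, 41.1, -106.1]
ft_force: [0.2, -0.1, 0.1]
grip_width: 0.0528
```

```bash
python3 m.py
```

```text
6.3667 [0.5371 0.1111 0.1834] [ -90.2   41.1 -106.1] 0.052786188493456745 [ 0.2 -0.1  0.1] [-15. -11. 101.  41.  90.   1.]
fan-frame TCP [ 0.0013 -0.0552  0.0584] radius 0.0804 pos angle 43.3 tilt 41.1
mark (28.2, 45)
[(24, 27), (27, 45), (30, 44)]
```

{"name": "send_rows", "arguments": {
  "series": [
    [[0,0,0],[0,0,0]],
    [[0,0,0],[0,0,0]],
    [[0,0,0],[0,0,0]],
    [[-0.0097,0.0006,0],[0,0,-0.12]],
    [[-0.0097,0.0006,0],[0,0,-0.12]],
    [[-0.0097,0.0006,0],[0,0,-0.12]],
    [[-0.0097,0.0006,0],[0,0,-0.12]],
    [[-0.0097,0.0006,0],[0,0,-0.12]],
    [[-0.0097,0.0006,0],[0,0,-0.12]],
    [[-0.0097,0.0006,0],[0,0,-0.12]],
    [[-0.0097,0.0006,0],[0,0,-0.12]],
    [[-0.0097,0.0006,0],[0,0,-0.12]]
  ],
  "claw": 1
}}

```text
clock: 7.42
eef_pos: [0.561, 0.1923, 0.2008]
tool_rot: [-89.7, -21.0, -105.9]
ft_force: [5.7, -9.1, -9.3]
grip_width: 0.044
```

{"name": "send_rows", "arguments": {
  "series": [
    [[-0.0097,0.0006,0],[0,0,-0.12]],
    [[-0.0097,0.0006,0],[0,0,-0.12]],
    [[-0.0097,0.0006,0],[0,0,-0.12]],
    [[-0.0097,0.0006,0],[0,0,-0.12]],
    [[0,0,0],[0,0,0]]
  ]
}}

```text
clock: 7.83
eef_pos: [0.5708, 0.2255, 0.1675]
tool_rot: [-90.2, -49.0, -105.1]
ft_force: [12.8, -0.8, -0.3]
grip_width: 0.0442
```

```bash
python3 m.py
```

```text
7.8333 [0.5708 0.2255 0.1675] [ -90.2  -49.  -105.1] 0.04420060880294441 [12.8 -0.8 -0.3] [ 34.  37.  50. -38. 127.  35.]
fan-frame TCP [0.0022 0.0641 0.0425] radius 0.0769 pos angle -56.4 tilt -49.0
mark (0.0, 0)
[]
```

{"name": "send_rows", "arguments": {
  "series": [
    [[0,0,0],[0,0,0]],
    [[0,0,0],[0,0,0]],
    [[0,0,0],[0,0,0]],
    [[0,0,0],[0,0,0]]
  ],
  "claw": 0.4
}}

```text
clock: 8.22
eef_pos: [0.5685, 0.223, 0.1785]
tool_rot: [-89.9, -48.1, -105.8]
ft_force: [-0.2, 0.2, 0.6]
grip_width: 0.0527
```

```bash
python3 m.py
```

```text
8.2167 [0.5685 0.223  0.1785] [ -89.9  -48.1 -105.8] 0.052719009656747126 [-0.2  0.2  0.6] [ 33.  36.  51. -38. 127.  35.]
fan-frame TCP [0.0007 0.061  0.0535] radius 0.0812 pos angle -48.8 tilt -48.1
mark (322.7, 83)
[(312, 25), (315, 42), (318, 63), (321, 78), (324, 83), (327, 72), (330, 49), (333, 23)]
```

Rolling back now presumably (from about -60° to -37°). Wait and track it.

{"name": "send_rows", "arguments": {
  "series": [
    [[0,0,0],[0,0,0]],
    [[0,0,0],[0,0,0]],
    [[0,0,0],[0,0,0]],
    [[0,0,0],[0,0,0]],
    [[0,0,0],[0,0,0]],
    [[0,0,0],[0,0,0]],
    [[0,0,0],[0,0,0]],
    [[0,0,0],[0,0,0]],
    [[0,0,0],[0,0,0]],
    [[0,0,0],[0,0,0]],
    [[0,0,0],[0,0,0]],
    [[0,0,0],[0,0,0]]
  ]
}}

```text
clock: 9.27
eef_pos: [0.5688, 0.2222, 0.1775]
tool_rot: [-90.0, -48.1, -105.8]
ft_force: [-0.3, -0.1, 0.3]
grip_width: 0.0528
```

```bash
python3 m.py
```

```text
9.2667 [0.5688 0.2222 0.1775] [ -90.   -48.1 -105.8] 0.05280736722505397 [-0.3 -0.1  0.3] [ 33.  36.  51. -38. 127.  35.]
fan-frame TCP [0.0012 0.0603 0.0525] radius 0.08 pos angle -48.9 tilt -48.1
mark (27.8, 98)
[(21, 45), (24, 79), (27, 98), (30, 97), (33, 71), (36, 33)]
```

{"name": "send_rows", "arguments": {
  "series": [
    [[0.0097,0.0006,0],[0,0,0.12]],
    [[0.0097,0.0006,0],[0,0,0.12]],
    [[0.0097,0.0006,0],[0,0,0.12]],
    [[0.0097,0.0006,0],[0,0,0.12]],
    [[0.0097,0.0006,0],[0,0,0.12]],
    [[0.0097,0.0006,0],[0,0,0.12]],
    [[0.0097,0.0006,0],[0,0,0.12]],
    [[0,0,0],[0,0,0]],
    [[0,0,0],[0,0,0]],
    [[0,0,0],[0,0,0]],
    [[0,0,0],[0,0,0]],
    [[0,0,0],[0,0,0]]
  ]
}}

```text
clock: 10.32
eef_pos: [0.5524, 0.1654, 0.2037]
tool_rot: [-90.1, -0.1, -105.7]
ft_force: [-0.6, 0.0, 0.2]
grip_width: 0.0529
```

```bash
python3 m.py
```

```text
10.3167 [0.5524 0.1654 0.2037] [-9.010e+01 -1.000e-01 -1.057e+02] 0.05286503785196415 [-0.6  0.   0.2] [ 13.   1.  79.  -0. 100.  29.]
fan-frame TCP [0.0011 0.0013 0.0787] radius 0.0787 pos angle -0.9 tilt -0.1
mark (30.3, 88)
[(24, 48), (27, 75), (30, 88), (33, 85), (36, 56)]
```

```bash
python3 m.py
```

```text
10.3667 [0.5524 0.1654 0.2037] [-9.010e+01 -1.000e-01 -1.057e+02] 0.05245356486285264 [-0.4  1.1 -0.1] [ 13.   1.  79.  -0. 100.  29.]
fan-frame TCP [0.0011 0.0013 0.0787] radius 0.0787 pos angle -0.9 tilt -0.1
mark (30.3, 89)
[(24, 47), (27, 75), (30, 89), (33, 85), (36, 57), (39, 20)]
```

{"name": "send_rows", "arguments": {
  "series": [
    [[0,0,0],[0,0,0]],
    [[0,0,0],[0,0,0]],
    [[0,0,0],[0,0,0]],
    [[0.0097,0.0006,0],[0,0,0.12]],
    [[0.0097,0.0006,0],[0,0,0.12]],
    [[0.0097,0.0006,0],[0,0,0.12]],
    [[0.0097,0.0006,0],[0,0,0.12]],
    [[0.0097,0.0006,0],[0,0,0.12]],
    [[0,0,0],[0,0,0]]
  ],
  "claw": 1
}}

```text
clock: 11.17
eef_pos: [0.5391, 0.1167, 0.1849]
tool_rot: [-90.4, 34.7, -106.5]
ft_force: [8.2, 10.7, -15.2]
grip_width: 0.044
```

```bash
python3 m.py
```

```text
11.1667 [0.5391 0.1167 0.1849] [ -90.4   34.7 -106.5] 0.04402158777987106 [  8.2  10.7 -15.2] [-11. -11.  98.  35.  90.   6.]
fan-frame TCP [ 0.0017 -0.0492  0.0599] radius 0.0775 pos angle 39.4 tilt 34.7
mark (70.7, 76)
[(63, 27), (66, 56), (69, 74), (72, 76), (75, 60), (78, 32)]
```

{"name": "send_rows", "arguments": {
  "series": [
    [[0,0,0],[0,0,0]],
    [[0,0,0],[0,0,0]],
    [[0,0,0],[0,0,0]],
    [[-0.0097,0.0006,0],[0,0,-0.12]],
    [[-0.0097,0.0006,0],[0,0,-0.12]],
    [[-0.0097,0.0006,0],[0,0,-0.12]],
    [[-0.0097,0.0006,0],[0,0,-0.12]],
    [[-0.0097,0.0006,0],[0,0,-0.12]],
    [[-0.0097,0.0006,0],[0,0,-0.12]],
    [[-0.0097,0.0006,0],[0,0,-0.12]],
    [[-0.0097,0.0006,0],[0,0,-0.12]],
    [[-0.0097,0.0006,0],[0,0,-0.12]]
  ],
  "claw": 0.4
}}

```text
clock: 12.22
eef_pos: [0.5628, 0.2024, 0.1974]
tool_rot: [-89.7, -27.7, -105.8]
ft_force: [-0.8, -0.4, -0.6]
grip_width: 0.0529
```

{"name": "send_rows", "arguments": {
  "series": [
    [[-0.0097,0.0006,0],[0,0,-0.12]],
    [[-0.0097,0.0006,0],[0,0,-0.12]],
    [[-0.0097,0.0006,0],[0,0,-0.12]],
    [[0,0,0],[0,0,0]]
  ]
}}

```text
clock: 12.55
eef_pos: [0.5673, 0.2257, 0.1661]
tool_rot: [-91.1, -49.1, -104.6]
ft_force: [0.0, -0.4, -4.6]
grip_width: 0.0529
```

```bash
python3 m.py
```

```text
12.55 [0.5673 0.2257 0.1661] [ -91.1  -49.1 -104.6] 0.05286939782861037 [ 0.  -0.4 -4.6] [ 34.  37.  51. -38. 127.  35.]
fan-frame TCP [-0.0012  0.0633  0.0411] radius 0.0755 pos angle -57.0 tilt -49.1
mark (68.0, 88)
[(60, 29), (63, 61), (66, 83), (69, 88), (72, 74), (75, 44)]
```

{"name": "send_rows", "arguments": {
  "series": [
    [[0,0,0],[0,0,0]],
    [[0,0,0],[0,0,0]],
    [[0,0,0],[0,0,0]],
    [[0,0,0],[0,0,0]]
  ],
  "claw": 1
}}

```text
clock: 12.93
eef_pos: [0.5698, 0.2208, 0.1807]
tool_rot: [-89.6, -47.7, -106.2]
ft_force: [5.0, -2.7, -4.1]
grip_width: 0.0439
```

{"name": "send_rows", "arguments": {
  "series": [
    [[0.0097,0.0006,0],[0,0,0.12]],
    [[0.0097,0.0006,0],[0,0,0.12]],
    [[0.0097,0.0006,0],[0,0,0.12]],
    [[0.0097,0.0006,0],[0,0,0.12]],
    [[0.0097,0.0006,0],[0,0,0.12]],
    [[0.0097,0.0006,0],[0,0,0.12]],
    [[0.0097,0.0006,0],[0,0,0.12]],
    [[0.0097,0.0006,0],[0,0,0.12]],
    [[0.0097,0.0006,0],[0,0,0.12]],
    [[0.0097,0.0006,0],[0,0,0.12]],
    [[0.0097,0.0006,0],[0,0,0.12]],
    [[0.0097,0.0006,0],[0,0,0.12]]
  ]
}}

```text
clock: 13.93
eef_pos: [0.5397, 0.1194, 0.1905]
tool_rot: [-89.6, 34.8, -105.8]
ft_force: [9.4, 11.6, -17.4]
grip_width: 0.044
```

{"name": "send_rows", "arguments": {
  "series": [
    [[0.0097,0.0006,0],[0,0,0.12]],
    [[0,0,0],[0,0,0]],
    [[0,0,0],[0,0,0]],
    [[0,0,0],[0,0,0]]
  ]
}}

```text
clock: 14.27
eef_pos: [0.5374, 0.1114, 0.1841]
tool_rot: [-89.8, 41.2, -105.9]
ft_force: [7.6, 5.1, -9.6]
grip_width: 0.0442
```

```bash
python3 m.py
```

```text
14.2667 [0.5374 0.1114 0.1841] [ -89.8   41.2 -105.9] 0.04423780468277438 [ 7.6  5.1 -9.6] [-15. -11. 101.  41.  90.   1.]
fan-frame TCP [ 0.0016 -0.0548  0.0591] radius 0.0806 pos angle 42.8 tilt 41.2
mark (163.8, 82)
[(153, 22), (156, 41), (159, 62), (162, 78), (165, 82), (168, 71), (171, 49), (174, 26)]
```

{"name": "send_rows", "arguments": {
  "series": [
    [[0,0,0],[0,0,0]],
    [[0,0,0],[0,0,0]],
    [[0,0,0],[0,0,0]],
    [[0,0,0],[0,0,0]],
    [[0,0,0],[0,0,0]],
    [[0,0,0],[0,0,0]],
    [[0,0,0],[0,0,0]],
    [[0,0,0],[0,0,0]],
    [[0,0,0],[0,0,0]],
    [[0,0,0],[0,0,0]],
    [[0,0,0],[0,0,0]],
    [[0,0,0],[0,0,0]]
  ],
  "claw": 0.4
}}

```text
clock: 15.32
eef_pos: [0.5377, 0.1127, 0.1838]
tool_rot: [-90.0, 41.3, -105.8]
ft_force: [-0.1, 0.3, 0.1]
grip_width: 0.0525
```

```bash
python3 m.py
```

```text
15.3167 [0.5377 0.1127 0.1838] [ -90.    41.3 -105.8] 0.052480403424898125 [-0.1  0.3  0.1] [-15. -11. 101.  41.  90.   1.]
fan-frame TCP [ 0.0015 -0.0535  0.0588] radius 0.0794 pos angle 42.3 tilt 41.3
mark (89.1, 70)
[(81, 22), (84, 46), (87, 64), (90, 70), (93, 60), (96, 37)]
```

{"name": "send_rows", "arguments": {
  "series": [
    [[0,0,0],[0,0,0]],
    [[0,0,0],[0,0,0]],
    [[0,0,0],[0,0,0]],
    [[0,0,0],[0,0,0]],
    [[0,0,0],[0,0,0]],
    [[0,0,0],[0,0,0]],
    [[0,0,0],[0,0,0]],
    [[0,0,0],[0,0,0]],
    [[0,0,0],[0,0,0]],
    [[0,0,0],[0,0,0]],
    [[0,0,0],[0,0,0]],
    [[0,0,0],[0,0,0]]
  ]
}}

```text
clock: 16.37
eef_pos: [0.5377, 0.1126, 0.1838]
tool_rot: [-90.0, 41.3, -105.8]
ft_force: [-0.6, -0.2, 0.4]
grip_width: 0.0529
```

```bash
python3 m.py
```

```text
16.3667 [0.5377 0.1126 0.1838] [ -90.    41.3 -105.8] 0.05290349915698958 [-0.6 -0.2  0.4] [-15. -11. 101.  41.  90.   1.]
fan-frame TCP [ 0.0016 -0.0535  0.0588] radius 0.0795 pos angle 42.3 tilt 41.3
mark (84.1, 74)
[(78, 43), (81, 66), (84, 74), (87, 66), (90, 44)]
```

{"name": "send_rows", "arguments": {
  "series": [
    [[-0.0097,0.0006,0],[0,0,-0.12]],
    [[-0.0097,0.0006,0],[0,0,-0.12]],
    [[-0.0097,0.0006,0],[0,0,-0.12]],
    [[-0.0097,0.0006,0],[0,0,-0.12]],
    [[-0.0097,0.0006,0],[0,0,-0.12]],
    [[-0.0097,0.0006,0],[0,0,-0.12]],
    [[-0.0097,0.0006,0],[0,0,-0.12]],
    [[-0.0097,0.0006,0],[0,0,-0.12]],
    [[0,0,0],[0,0,0]],
    [[0,0,0],[0,0,0]],
    [[0,0,0],[0,0,0]]
  ]
}}

```text
clock: 17.33
eef_pos: [0.5576, 0.1825, 0.2013]
tool_rot: [-90.0, -13.7, -105.8]
ft_force: [-0.4, -0.6, 1.0]
grip_width: 0.0529
```

```bash
python3 m.py
```

```text
17.3333 [0.5576 0.1825 0.2013] [ -90.   -13.7 -105.8] 0.05289372520378601 [-0.4 -0.6  1. ] [ 21.  10.  70. -11. 107.  34.]
fan-frame TCP [0.0013 0.0191 0.0763] radius 0.0787 pos angle -14.1 tilt -13.7
mark (83.9, 85)
[(75, 26), (78, 54), (81, 78), (84, 85), (87, 76), (90, 53), (93, 24)]
```

{"name": "send_rows", "arguments": {
  "series": [
    [[0,0,0],[0,0,0]],
    [[0,0,0],[0,0,0]],
    [[0,0,0],[0,0,0]],
    [[0,0,0],[0,0,0]],
    [[-0.0062,0.0002,0],[0,0,-0.077]],
    [[-0.0062,0.0002,0],[0,0,-0.077]],
    [[-0.0062,0.0002,0],[0,0,-0.077]],
    [[-0.0062,0.0002,0],[0,0,-0.077]],
    [[-0.0062,0.0002,0],[0,0,-0.077]],
    [[-0.0062,0.0002,0],[0,0,-0.077]],
    [[0,0,0],[0,0,0]],
    [[0,0,0],[0,0,0]]
  ],
  "claw": 1,
  "force": 20
}}

```text
clock: 18.38
eef_pos: [0.568, 0.215, 0.1839]
tool_rot: [-89.8, -40.2, -105.8]
ft_force: [7.4, -0.3, -1.2]
grip_width: 0.0441
```

{"name": "send_rows", "arguments": {
  "series": [
    [[0,0,0],[0,0,0]],
    [[0,0,0],[0,0,0]],
    [[0,0,0],[0,0,0]],
    [[0,0,0],[0,0,0]],
    [[0,0,0],[0,0,0]],
    [[0,0,0],[0,0,0]]
  ]
}}

```text
clock: 18.88
eef_pos: [0.5679, 0.2144, 0.1845]
tool_rot: [-89.8, -40.1, -105.9]
ft_force: [6.7, 0.1, -1.5]
grip_width: 0.0438
```

```bash
python3 m.py
```

```text
18.8833 [0.5679 0.2144 0.1845] [ -89.8  -40.1 -105.9] 0.0437883576579062 [ 6.7  0.1 -1.5] [ 31.  30.  55. -32. 122.  36.]
fan-frame TCP [0.0025 0.0526 0.0595] radius 0.0794 pos angle -41.5 tilt -40.1
mark (53.9, 93)
[(45, 21), (48, 55), (51, 83), (54, 93), (57, 84), (60, 55)]
```

{"name": "send_rows", "arguments": {
  "series": [
    [[0.0024,0,0],[0,0,0.03]],
    [[0.0024,0,0],[0,0,0.03]],
    [[0,0,0],[0,0,0]],
    [[0,0,0],[0,0,0]],
    [[0,0,0],[0,0,0]],
    [[0,0,0],[0,0,0]]
  ]
}}

```text
clock: 19.43
eef_pos: [0.5667, 0.2103, 0.188]
tool_rot: [-89.8, -36.7, -105.9]
ft_force: [6.4, -0.8, -1.1]
grip_width: 0.0435
```

```bash
python3 m.py
python3 - <<'E'
from h import *
a=grab_frame("scene")
A=cv2.resize(a[150:215,255:320],None,fx=9,fy=9,interpolation=cv2.INTER_CUBIC)
for x,r,s in ((.022,.08,0),(-.022,.08,0),(.022,.048,0)):
    cv2.polylines(A,[((proj("scene",fan(rim(np.arange(0,360,3),x,r)))-[255,150]+.5)*9).astype(int)],True,(0,255,0),1)
for t in (30.3,57.4,84): cv2.polylines(A,[((proj("scene",fan(np.r_[rim(t,.022,.048),rim(t,.022,.085)]))-[255,150]+.5)*9).astype(int)],False,(255,0,0),1)
c=((proj("scene",fan([[.022,0,.125]]))-[255,150]+.5)*9).astype(int)[0];cv2.circle(A,tuple(int(i) for i in c),4,(255,0,0),1)
cv2.imwrite("pics/o2.png",A[:,:,::-1])
E
```

```text
19.4333 [0.5667 0.2103 0.188 ] [ -89.8  -36.7 -105.9] 0.04351594163650327 [ 6.4 -0.8 -1.1] [ 30.  27.  57. -29. 121.  36.]
fan-frame TCP [0.0025 0.0483 0.063 ] radius 0.0794 pos angle -37.5 tilt -36.7
mark (58.4, 90)
[(51, 39), (54, 74), (57, 90), (60, 89), (63, 70), (66, 36)]
```

View pics/o2.png

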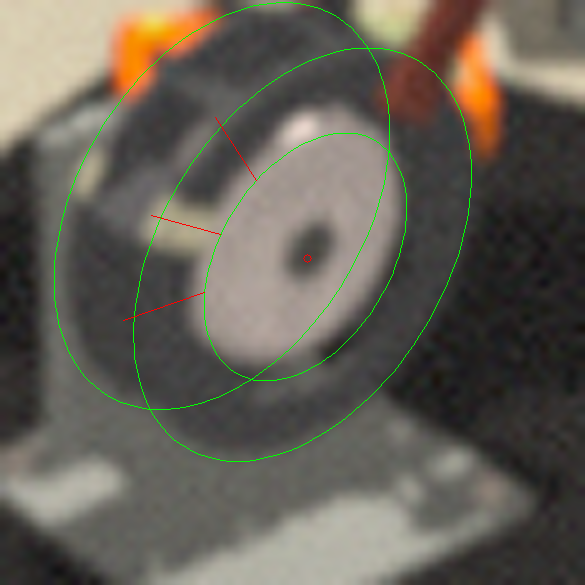

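{"name": "send_rows", "arguments": {
  "series": [
    [[-0.0013,0,0],[0,0,-0.016]],
    [[0,0,0],[0,0,0]],
    [[0,0,0],[0,0,0]],
    [[0,0,0],[0,0,0]],
    [[0,0,0],[0,0,0]],
    [[0,0,0],[0,0,0]],
    [[0,0,0],[0,0,0]],
    [[0,0,0],[0,0,0]]
  ]
}}

```text
clock: 20.2
eef_pos: [0.567, 0.2113, 0.1872]
tool_rot: [-89.8, -37.6, -105.9]
ft_force: [5.9, -0.4, -1.2]
grip_width: 0.0439
```

```bash
python3 m.py
python3 - <<'E'
from h import *
print(mark(grab_frame("scene")),readout.state()['joint_vel'].round(2))
E
```

```text
20.2 [0.567  0.2113 0.1872] [ -89.8  -37.6 -105.9] 0.043859923150256795 [ 5.9 -0.4 -1.2] [ 30.  28.  56. -30. 121.  36.]
fan-frame TCP [0.0024 0.0494 0.0622] radius 0.0794 pos angle -38.4 tilt -37.6
mark (57.1, 94)
[(51, 53), (54, 84), (57, 94), (60, 85), (63, 56), (66, 22)]
(57.1, 95) [ 0.01  0.09 -0.08 -0.12 -0.08 -0.01]
```

Mark at 57.1°, the midpoint target is 57.2°, and the wheel is held steady.

```bash
python3 -c "
from station import workorder
print(workorder.sign_off())"
```

```text
the job is handed in; nothing more can be done
None
```

I found the unclipped wheel's heavy side, turned it straight down, and handed the job in at about 20 s with the fingers still holding the wheel steady.

- **Finding the heavy side:** I turned the wheel by its rim and let it roll in from both sides. Measuring the white mark's angle from the top of the wheel, it stopped at 84.1° from one side and 30.3° from the other. The midpoint, 57.2°, is where the heavy side points straight down. The wheel was already rolling at the start and stopped at 83.9°, which agrees.
- **Final position:** the last two readings put the mark at 57.1°. The grip was 20 N with the joints nearly still. I pinched the rim about 38° to one side so the top is clear for the clip.
- **What was less certain:** my wheel model sits about 1 pixel off in the scene camera. That shifts all the angles by about 1°, mostly the same way, so it largely cancels in the midpoint. Only one stop was measured from the 30° side, so I put the accuracy at about ±2°.
- **Other objects:** the moves stayed around this wheel, so I don't expect anything else was disturbed. I did not take a final picture of the whole bench to confirm it.

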